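# Press a circuit board onto its test pins and keep it there

### The job

A circuit board rests on springs in an open metal test jig. Slide the tall white press sleeve over the jig's upright guide shaft, then, pushing on nothing but the sleeve, press the board down gently until its top face is level with the jig's rim (10 mm of its 20 mm travel), never bottoming it out, and finish while still holding it pressed there. Leave the short collar, the capacitor and the screwdriver where they are.

Things in the scene. Friction and masses are not known exactly. Their poses are not given: they have to be found in the camera images.
- sleeve: Press sleeve: plain white plastic tube standing upright on the bench, 70 mm tall, 34 mm outside diameter, straight 16 mm bore open at both ends, about 0.1 kg. Origin at the centre of its lower end, z up along the bore. To be gripped across its outside. It is the tall one of the two white rings.
- jig: Test jig, fixed to the bench: aluminium frame 150 x 130 mm (its x, y) with 12 mm wide walls whose flat rim is 45 mm above the bench, open at the top; its yaw varies. Origin at the bench under the middle of the guide shaft. The shaft is fixed steel, 12 mm diameter, upright in the middle of the frame; its last 8 mm taper to 5 mm diameter. The green board lies inside the frame.
- shaft_top (a point): Tip of the fixed guide shaft, 100 mm above the bench, 45 mm above the board when the board is up.
- board_mid (a point): Centre of the board's top face (on the shaft axis; the shaft passes up through a hole there). The green board is 122 x 102 mm; its bare top face, on which the sleeve lands, is 55 mm above the bench when up and goes down with it; the components on it are at most 6 mm high and none stands within 30 mm of the shaft.
- board (a joint): Downward travel of the board in m: 0 = fully up (top face 10 mm above the rim), 0.010 = top face level with the rim, 0.020 = bottomed. It moves straight down and springs back when let go. Pushing it takes about 5 N to start it, rising by 0.8 N per mm: 13 N when level with the rim, 21 N at the bottom. The sleeve's own weight does not move it.
- collar: Bystander: short white plastic ring lying flat, 48 mm outside diameter, 24 mm bore, 20 mm tall. Origin at the centre of its underside.
- capacitor: Bystander: black cylinder standing upright, 35 mm diameter, 48 mm tall, bright metal disc on top. Origin at the centre of its underside.
- screwdriver: Bystander: screwdriver with grey handle lying on the bench, 180 mm long. Origin at its middle, on the bench; its x axis points along it to the tip.
Things that resemble listed ones, but are neither listed nor needed, are in the scene too. Leave any blue look-alike of the sleeve alone.

How it is judged (in metres and radians):
On the way:
1. the sleeve is on the shaft, its lower end at least 10 mm below the shaft's tip, while the board is still up (horizontal distance between sleeve and shaft_top below 0.006 m and angle between sleeve's own z axis and vertical below 0.12 rad and z of sleeve in the frame of shaft_top below -0.01 m and value of joint board below 0.003 m), for 0.05 s.
At the end, for the whole second after the job is handed in: Sleeve on the board round the shaft (axis within 6 mm, foot within 4 mm of the board, tilt under 0.12 rad), pushed by the fingers (over 3 N; over 5 N onto the jig) so that the board stays 7 to 13 mm down, at rest; collar, capacitor, screwdriver within 30 mm of their start (horizontal distance between sleeve and shaft_top below 0.006 m and angle between sleeve's own z axis and vertical below 0.12 rad and value of joint board between 0.007 and 0.013 m and z of sleeve in the frame of board_mid below 0.004 m and contact force between sleeve and jig above 5 N and contact force between the fingers and sleeve above 3 N and linear speed of sleeve below 0.02 m/s and distance of each of collar, capacitor, screwdriver from where it was at the start of the episode below 0.03 m); the arm keeps its last pose, push and grip.
It fails at once if the board is pushed almost to the bottom (over 17 mm) (value of joint board above 0.017 m).
It fails at once if the robot itself pushes on the jig or board (over 4 N) (contact force between any of the fingers, the arm and jig above 4 N).
It fails at once if the short collar is moved by more than 30 mm (distance of collar from where it was at the start of the episode above 0.03 m).
It fails at once if the capacitor is moved by more than 30 mm (distance of capacitor from where it was at the start of the episode above 0.03 m).
It fails at once if the screwdriver is moved by more than 30 mm (distance of screwdriver from where it was at the start of the episode above 0.03 m).
It also fails if it takes over 45 s, if anything falls off the work surface, if the arm or the gripper's body presses on something with over 40 N, if the wrist force passes 120 N, or if a joint passes its speed limit or range.

### The arm

A 6-joint arm with a two-finger parallel gripper is mounted at the origin on the work surface. World frame = base frame: x ahead of the robot, y to its left, z up, the work surface at z = 0. Lengths are in m, angles in degrees, forces in N, time in s.
With the tool pointing down it reaches from about 0.375 to 0.9 m from the base axis. Payload 3.1 kg.
Tool frame: the origin (TCP) lies at the very end of the fingers, on their centre line; the grasp point (between the pads) lies 19 mm behind it (grip_point_offset is the distance from the TCP to the grasp point, in m); y points along the fingers, x is the direction in which the jaws open and shut, and the axes are right-handed (so a half turn about y gives the same grasp; the last joint's range is limited). The gripper opens to 87 mm and grips with 3 to 60 N. Pads are 19 mm wide; open, the fingers measure 117 mm over their backs; the gripper's body (75 mm by 190 mm) begins 51 mm behind the grasp point.
Start: joints at [59.502, 30.224, 82.088, -0, 67.689, -10.227], TCP at [0.216, 0.586, 0.223] pointing down, gripper open.
Joint ranges: [-176.69, 176.69], [-43.24, 126.21], [12.49, 139.97], [-82, 262], [0, 151.66], [-163.58, 163.58]. Speed limits (degrees/s): [159.86, 159.86, 180, 180, 180, 180].

### API

Orientations are given as a 3x3 rotation matrix whose columns are the frame's x, y, z axes.
In Python, from rig import * gives the robot as it stands.
- The arm moves only by the tool send_rows, never from a script. Its argument "moves" is text: rows parted by semicolons, each of 5 numbers parted by spaces: the finger opening in mm, from 0 to 87, then the shift along the tool's x, y, z in mm, then the turn about the tool's y in degrees. In form: fingers dx dy dz yaw; .... A call has 1 to 20 rows; each row shifts and turns the commanded pose from where the row before left it, along the tool's axes as they then stand; what a row does not reach is not made up. A row lasts 1/12 s, in which the tool goes at most 41.7 mm and 7.16 degrees, less where a joint would pass 70% of its speed; a pose out of reach is approached as far as the arm can. A call is refused whole if a number of a shift passes 41.7 or a number of a turn 7.16, either way. A call with a gripper value outside its range is refused whole. The fingers move at their own pace and stop on an object; the grip force is fixed at half the most. Time passes only in rows, so rows that do not move let the fingers close. It gives the time, the measured TCP pose, the force and the opening at its end, in the units of the state.
- read_state(): the state, without advancing time (a new reading comes with each control period).
- capture(name): name is "side" or "top"; returns a dict with "image" (384x512x3 uint8, blue, green, red), "z_map" (384x512 float32, m along the optical axis (not along the pixel's ray), 0 where there is no reading), "mtx" (3x3 intrinsics, pixels), "origin" and "rotation" of the camera in the world. Camera axes: x right, y up, looking along -z (the intrinsics and any distortion apply to the point x, -y, -z); pixel columns grow to the right and rows downward; lengths in m; the calibration is good to about 2 mm. A picture is of the moment at which its call begins.
- hand_in(): hands the job in, once; it reports no verdict.
Trained networks look in a picture, given as the dict that the camera call returned (one of the last four; its "shot" number tells which), for a name from the list of things; names that differ only in an ending like _2 or _b are one class to them, and where a whole thing is asked for, a point or a joint stands for the part that bears it (a point fixed in the world has none). Each returns a list of dicts, best first, with "p" (0 to 1); they miss things now and then, are a little off and sometimes report something else, mostly with a low value. They report only what shows in the picture. A call takes as long as a camera call. They do not tell look-alikes from the thing itself.
- search_frame(picture, name): "bbox" ([left, top, right, bottom] in pixels, round what is visible of it).
- masks_of(picture, name): "region" (384x512 bool, what is visible of it) and "bbox" ([left, top, right, bottom] in pixels, round what is visible of it).
- mark_of(picture, name): "pixel" ([row, column] in pixels: a listed point, or the origin of a listed thing).
The state is a dict: "time_s": time; "joint_positions": joint angles; "qvel": joint speeds; "tau": joint torques, N m; "position": TCP position; "tcp_rot": TCP orientation; "force": force on the tool from outside, world axes, zero at the start; "moment": the same for the moment, N m; "opening": opening from 0.0 (shut) to 1.0 (fully open).
Only numpy, scipy, OpenCV 4.12 (cv2) and the standard library are available. Lean on these libraries where they do the work, as an engineer would, in place of code of your own. Each camera call takes 0.05 s, during which the arm holds its last target. There are 200 camera calls.

## Working session

There is one attempt and no reset: what is moved stays moved. The work goes in short steps, Python scripts to look and compute and a tool call to move; the robot and the scene stay as the last step left them, time stands still between calls to the robot, and variables do not carry over. Pictures are saved under pics/ and viewed, about 8 in all and at most 12, crops included, and the job is handed in when it is done.

Besides the shell and the picture viewer there is one more tool, called after "Call:" by a JSON object that holds its "method" and its "body", one argument or row to a line. send_rows: Moves the arm, as the interface text tells. Its arguments: {"type":"object","properties":{"moves":{"type":"string"}},"required":["moves"]}

```bash
mkdir -p pics; cat > h.py <<'E'
from rig import *
import numpy as np, cv2
def world(p,r,c,z=None):
    """pixel -> world by depth, or by intersecting with plane z"""
    K=p["mtx"];R=np.array(p["rotation"]);o=np.array(p["origin"])
    d=np.array([(c-K[0][2])/K[0][0],-(r-K[1][2])/K[1][1],-1.])
    if z is None: return o+R@d*p["z_map"][int(round(r)),int(round(c))]
    w=R@d; return o+w*(z-o[2])/w[2]
def cloud(p):
    K=np.array(p["mtx"]);v,u=np.mgrid[:384,:512];z=p["z_map"]
    d=np.dstack([(u-K[0,2])/K[0,0]*z,-(v-K[1,2])/K[1,1]*z,-z])
    return d@np.array(p["rotation"]).T+np.array(p["origin"])
E
python3 - <<'E'
from h import *
s=read_state();print({k:np.round(s[k],3).tolist() for k in ("position","tcp_rot","force","opening","time_s")})
P={n:capture(n) for n in("top","side")}
cv2.imwrite("pics/a.png",np.vstack([P["top"]["image"],P["side"]["image"]])[:,:,:] if 0 else P["top"]["image"])
cv2.imwrite("pics/b.png",P["side"]["image"])
for n,p in P.items():
  print(n,[k for k in p],np.round(p["origin"],3))
  for t in("sleeve","collar","jig","capacitor"):
    print(t,[(np.round(d["bbox"]).tolist(),round(d["p"],2)) for d in search_frame(p,t)])
  for t in("sleeve","shaft_top","board_mid"):
    print(t,[(np.round(d["pixel"]).tolist(),round(d["p"],2)) for d in mark_of(p,t)])
E
```

```text
{'position': [0.216, 0.586, 0.222], 'tcp_rot': [[0.346, -0.001, -0.938], [0.938, -0.002, 0.346], [-0.002, -1.0, 0.0]], 'force': [0.339, -0.17, 0.039], 'opening': 1.0, 'time_s': 0.0}
top ['image', 'z_map', 'mtx', 'origin', 'rotation', 'shot'] [ 0.424 -0.044  1.177]
sleeve [([293.0, 170.0, 308.0, 193.0], 0.57), ([267.0, 152.0, 280.0, 171.0], 0.53)]
collar [([284.0, 236.0, 306.0, 260.0], 0.52)]
jig [([154.0, 160.0, 212.0, 226.0], 0.93)]
capacitor [([353.0, 215.0, 375.0, 231.0], 0.7)]
sleeve [([164.0, 275.0], 0.75), ([183.0, 300.0], 0.71)]
shaft_top [([188.0, 178.0], 0.65)]
board_mid [([193.0, 177.0], 0.82)]
side ['image', 'z_map', 'mtx', 'origin', 'rotation', 'shot'] [0.386 0.623 0.947]
sleeve [([298.0, 192.0, 314.0, 209.0], 0.71), ([218.0, 183.0, 229.0, 212.0], 0.66)]
collar [([298.0, 195.0, 317.0, 211.0], 0.7)]
jig [([183.0, 245.0, 271.0, 321.0], 0.78)]
capacitor [([290.0, 139.0, 307.0, 162.0], 0.62)]
sleeve [([209.0, 228.0], 0.86), ([187.0, 249.0], 0.52)]
shaft_top [([262.0, 228.0], 0.9), ([157.0, 296.0], 0.28), ([186.0, 251.0], 0.27)]
board_mid [([271.0, 228.0], 0.73)]
```

View pics/a.png

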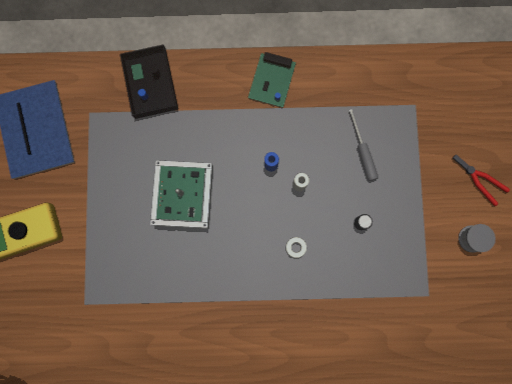

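View pics/b.png

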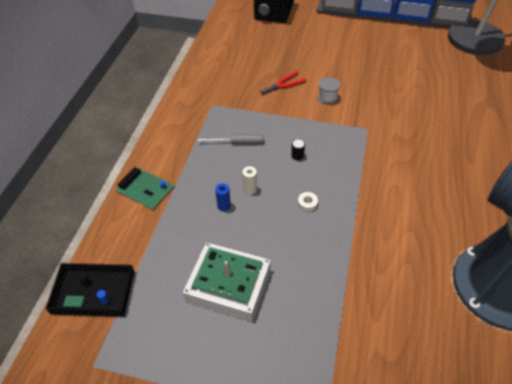

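The top view shows three ring-like things: a tall white tube at pixel (301,182), a blue tube at (272,161) and a short white ring at (296,248). The white tube is the sleeve, because it is both tall and white. The blue one is the look-alike and the short one is the collar. I'll confirm with a crop and measure.

```bash
cat >> h.py <<'E'
def circ(pts):
    A=np.c_[2*pts[:,:2],np.ones(len(pts))];s=np.linalg.lstsq(A,(pts[:,:2]**2).sum(1),rcond=None)[0]
    return s[:2],np.sqrt(s[2]+s[:2]@s[:2])
E
python3 - <<'E'
from h import *
ims=[]
for n,(r,c) in {"top":(195,250),"side":(220,255)}.items():
  p=capture(n);W=cloud(p)
  ims.append(cv2.resize(p["image"][r-55:r+70,c-110:c+70],None,fx=3,fy=3,interpolation=cv2.INTER_CUBIC)[:290])
  for t in ("sleeve",):
    for d in masks_of(p,t):
      m=d["region"];q=W[m];zt=np.percentile(q[:,2],95);tp=q[q[:,2]>zt-.008]
      print(n,t,round(d["p"],2),np.round(d["bbox"]),"bgr",p["image"][m].mean(0).round(),"ztop",zt.round(4),"mean top",tp.mean(0).round(4),"minmax",tp.min(0).round(4),tp.max(0).round(4),len(tp))
  for t,z in (("shaft_top",.1),("board_mid",.055),("sleeve",0)):
    for d in mark_of(p,t): print(n,t,round(d["p"],2),np.round(d["pixel"],1),world(p,*d["pixel"],z=z).round(4))
  m=masks_of(p,"jig")[0]["region"];q=W[m]
  rim=q[(q[:,2]>.035)&(q[:,2]<.07)]
  print("jig",cv2.minAreaRect(rim[:,:2].astype(np.float32)*1000),"mean z",np.median(rim[:,2]))
  hi=q[q[:,2]>.075];print("shaft pts",len(hi),hi.round(3).tolist()[:12])
  b=(W[...,0]>0)&(np.abs(W[...,2])<.01);print("bench z",np.median(W[150:250,230:260,2] if n=="top" else W[150:180,280:290,2]))
cv2.imwrite("pics/c.png",np.vstack(ims))
E
```

```text
top sleeve 0.58 [264. 154. 282. 170.] bgr [113.  68.  51.] ztop 0.0736 mean top [ 0.6461 -0.071   0.0786] minmax [ 0.4242 -0.0879  0.0657] [ 0.6636 -0.0439  1.1771] 134
top sleeve 0.5 [290. 174. 310. 191.] bgr [130. 136. 135.] ztop 0.0735 mean top [ 0.5925 -0.1354  0.0976] minmax [ 0.4242 -0.1537  0.0658] [ 0.6115 -0.0439  1.1771] 123
top sleeve 0.46 [351. 216. 373. 232.] bgr [121. 123. 124.] ztop 0.0525 mean top [ 0.5022 -0.2798  0.0495] minmax [ 0.4864 -0.2968  0.0446] [ 0.5188 -0.2639  0.0552] 182
top shaft_top 0.83 [187.7 177.6] [0.5822 0.1353 0.1   ]
top board_mid 0.85 [193. 181.] [0.5764 0.1351 0.055 ]
top sleeve 0.67 [165.8 273.7] [ 0.6444 -0.0799  0.    ]
top sleeve 0.53 [184.2 296.8] [ 0.5982 -0.134   0.    ]
jig ((577.1807250976562, 137.65780639648438), (130.35450744628906, 150.71827697753906), 85.60797882080078) mean z 0.054473410466138183
shaft pts 48 [[0.424, -0.044, 1.177], [0.424, -0.044, 1.177], [0.424, -0.044, 1.177], [0.424, -0.044, 1.177], [0.424, -0.044, 1.177], [0.582, 0.138, 0.094], [0.58, 0.142, 0.094], [0.579, 0.139, 0.101], [0.58, 0.137, 0.098], [0.58, 0.135,
[... 393 characters left out ...]
.6136 -0.1209  0.0746] 103
side shaft_top 0.91 [259.6 228.2] [0.5742 0.1309 0.1   ]
side board_mid 0.55 [271.  230.2] [0.5725 0.1307 0.055 ]
side sleeve 0.9 [209.6 227.2] [ 0.6374 -0.0645  0.    ]
side sleeve 0.82 [187.3 248.3] [ 0.6044 -0.1457  0.    ]
jig ((578.4954833984375, 136.95709228515625), (132.89862060546875, 151.3599090576172), 85.58796691894531) mean z 0.05445283839680687
shaft pts 75 [[0.58, 0.136, 0.1], [0.577, 0.136, 0.102], [0.581, 0.137, 0.098], [0.579, 0.139, 0.102], [0.577, 0.137, 0.099], [0.575, 0.138, 0.101], [0.575, 0.131, 0.091], [0.584, 0.136, 0.091], [0.581, 0.139, 0.097], [0.578, 0.14, 0.1], [0.577, 0.138, 0.097], [0.574, 0.139, 0.101]]
bench z 0.0014216281621039495
```

View pics/c.png

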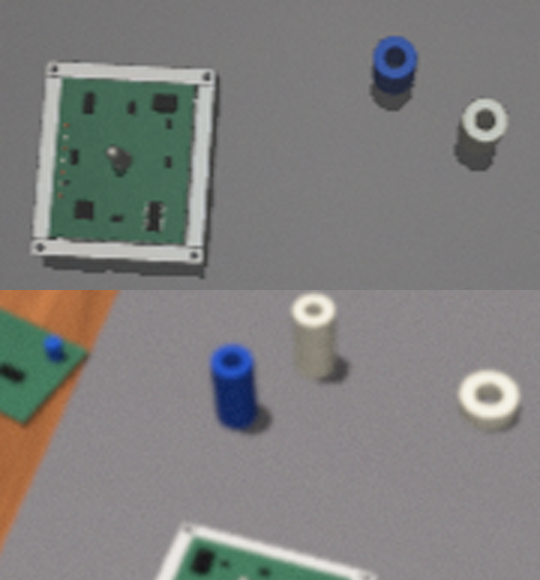

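The crop confirms it: the white tube is tall in the side view, next to the blue look-alike, and the collar is short. The sleeve is at about (0.597,-0.137) and the shaft at (0.579,0.137). I'll turn first, then cross.

Call:
{"method": "send_rows", "body": {
  "moves": "87 0 0 0 5;87 0 0 0 6.5;87 0 0 0 7;87 0 0 0 7;87 0 0 0 7;87 0 0 0 7;87 0 0 0 7;87 0 0 0 7;87 0 0 0 7;87 0 0 0 7;87 0 0 0 6.5;87 0 0 0 6;87 0 0 0 0;87 0 0 0 0;87 0 0 0 0"
}}

```text
time_s: 2.65
position: [0.2165, 0.5863, 0.2226]
tcp_rot: [[0.984, -0.0, 0.176], [-0.176, -0.0, 0.984], [-0.0, -1.0, -0.0]]
force: [-0.3, -0.1, 0.2]
opening: 1.0
```

Call:
{"method": "send_rows", "body": {
  "moves": "87 10 0 -13 0;87 20 0 -26 0;87 20 0 -26 0;87 20 0 -26 0;87 20 0 -26 0;87 20 0 -26 0;87 20 0 -26 0;87 20 0 -26 0;87 20 0 -26 0;87 20 0 -26 0;87 20 0 -26 0;87 20 0 -26 0;87 20 0 -26 0;87 20 0 -26 0;87 20 0 -26 0;87 20 0 -26 0;87 20 0 -26 0;87 20 0 -26 0;87 20 0 -26 0;87 20 0 -26 0"
}}

```text
time_s: 4.32
position: [0.5105, 0.0162, 0.2228]
tcp_rot: [[0.984, 0.001, 0.177], [-0.177, -0.0, 0.984], [0.001, -1.0, 0.0]]
force: [0.0, -0.2, 0.2]
opening: 1.001
```

Call:
{"method": "send_rows", "body": {
  "moves": "87 20 5 -26 0;87 20 5 -26 0;87 20 10 -26 0;87 20 10 -26 0;87 20 10 -26 0;87 10 10 -13 0;87 0 0 0 0;87 0 0 0 0;87 0 0 0 0"
}}

```text
time_s: 5.07
position: [0.592, -0.1417, 0.1726]
tcp_rot: [[0.984, -0.001, 0.177], [-0.177, 0.001, 0.984], [-0.001, -1.0, 0.001]]
force: [0.6, 1.1, 0.6]
opening: 0.999
```

Call:
{"method": "send_rows", "body": {
  "moves": "87 3 10 5.5 0;87 0 20 0 0;87 0 20 0 0;87 0 20 0 0;87 0 20 0 0;87 0 20 0 0;87 0 15 0 0;87 0 10 0 0;87 0 4 0 0;87 0 0 0 0;87 0 0 0 0;87 0 0 0 0"
}}

```text
time_s: 6.07
position: [0.5974, -0.1376, 0.0347]
tcp_rot: [[0.984, 0.002, 0.178], [-0.178, -0.001, 0.984], [0.002, -1.0, -0.0]]
force: [-0.4, 1.5, 0.4]
opening: 0.998
```

Call:
{"method": "send_rows", "body": {
  "moves": "60 0 0 0 0;60 0 0 0 0;45 0 0 0 0;45 0 0 0 0;40 0 0 0 0;30 0 0 0 0;20 0 0 0 0;20 0 0 0 0;20 0 0 0 0;20 0 0 0 0;20 0 0 0 0;20 0 0 0 0;20 0 0 0 0;20 0 0 0 0;20 0 0 0 0;20 0 0 0 0"
}}

```text
time_s: 7.4
position: [0.5966, -0.1376, 0.0336]
tcp_rot: [[0.984, 0.0, 0.178], [-0.178, -0.0, 0.984], [0.0, -1.0, -0.0]]
force: [-0.1, -0.5, -0.0]
opening: 0.374
```

Call:
{"method": "send_rows", "body": {
  "moves": "20 0 -5 0 0;20 0 -10 0 0;20 0 -20 0 0;20 0 -20 0 0;20 0 -20 0 0;20 0 -20 0 0;20 0 -20 0 0;20 0 -15 0 0;20 0 -5 0 0;20 0 0 0 0;20 0 0 0 0"
}}

```text
time_s: 8.32
position: [0.5961, -0.1374, 0.1685]
tcp_rot: [[0.984, -0.0, 0.178], [-0.178, 0.0, 0.984], [-0.0, -1.0, 0.0]]
force: [-0.5, -0.2, -1.5]
opening: 0.372
```

Call:
{"method": "send_rows", "body": {
  "moves": "20 -2 0 7 0;20 -5 0 20 0;20 -6 0 24 0;20 -6 0 24 0;20 -6 0 24 0;20 -6 0 24 0;20 -6 0 24 0;20 -6 0 24 0;20 -6 0 24 0;20 -6 0 24 0;20 -6 0 24 0;20 -5 0 17 0;20 -2 0 7 0;20 0 0 0 0;20 0 0 0 0;20 0 0 0 0;20 0 0 0 0"
}}

```text
time_s: 9.73
position: [0.5774, 0.136, 0.1683]
tcp_rot: [[0.984, -0.0, 0.18], [-0.18, -0.0, 0.984], [-0.0, -1.0, -0.0]]
force: [1.3, -0.5, -1.0]
opening: 0.37
```

```bash
python3 - <<'E'
from h import *
s=read_state();print(np.round(s["position"],4),s["opening"],np.round(s["force"],2))
p=capture("side");W=cloud(p)
cv2.imwrite("pics/d.png",cv2.resize(p["image"][170:330,150:310],None,fx=3.7,fy=3.7,interpolation=cv2.INTER_CUBIC))
t=capture("top")
for q in(p,t):
  for d in masks_of(q,"sleeve"):
    x=cloud(q)[d["region"]];x=x[(x[:,2]<.25)&(x[:,2]>.05)];print(round(d["p"],2),np.round(d["bbox"]),q["image"][d["region"]].mean(0).round(),x.min(0).round(3),x.max(0).round(3))
E
```

```text
[0.5774 0.136  0.1683] 0.37041099004320777 [ 1.31 -0.45 -1.04]
0.7 [214. 225. 234. 257.] [145. 160. 165.] [0.561 0.123 0.135] [0.593 0.177 0.246]
0.63 [266. 156. 281. 172.] [132.  79.  59.] [ 0.631 -0.086  0.051] [ 0.662 -0.056  0.076]
```

View pics/d.png

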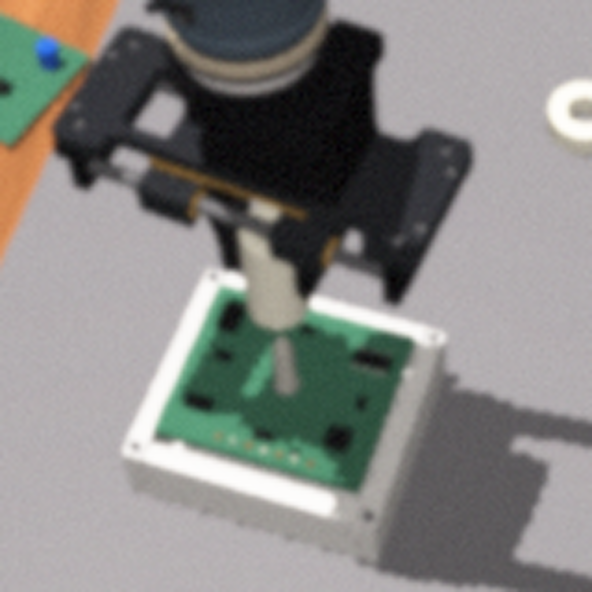

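The sleeve is held upright, and its foot is laterally above the shaft tip (crop (275,312) against (280,342)). I'll check the depth direction from the side depth map.

```bash
python3 - <<'E'
from h import *
from scipy.optimize import least_squares
def fit(x,r,c0):
    f=lambda c:np.hypot(x[:,0]-c[0],x[:,1]-c[1])-r
    return least_squares(f,c0,loss="soft_l1",f_scale=.001).x
S=[];T=[]
for k in range(3):
  p=capture("side");W=cloud(p)
  near=np.hypot(W[...,0]-.578,W[...,1]-.137)
  sh=W[(near<.02)&(W[...,2]>.065)&(W[...,2]<.090)]
  sl=W[(near<.025)&(W[...,2]>.14)&(W[...,2]<.165)]
  T.append(fit(sh,.006,[.578,.137]));S.append(fit(sl,.017,[.578,.137]))
  print(len(sh),len(sl),T[-1].round(4),S[-1].round(4), sh[:,:2].mean(0).round(4),sl[:,:2].mean(0).round(4))
E
```

```text
36 110 [0.5784 0.1366] [0.5777 0.1351] [0.5768 0.1406] [0.5744 0.1487]
37 112 [0.5785 0.1365] [0.5777 0.1353] [0.5766 0.1406] [0.5745 0.149 ]
38 109 [0.5781 0.1366] [0.5778 0.1354] [0.5763 0.1408] [0.5744 0.1493]
```

Call:
{"method": "send_rows", "body": {
  "moves": "20 0.4 0 1.3 0;20 0 5 0 0;20 0 10 0 0;20 0 10 0 0;20 0 5 0 0;20 0 3 0 0;20 0 3 0 0;20 0 3 0 0;20 0 3 0 0;20 0 0 0 0;20 0 0 0 0"
}}

```text
time_s: 11.0
position: [0.5779, 0.1385, 0.1265]
tcp_rot: [[0.984, -0.0, 0.178], [-0.178, -0.0, 0.984], [-0.0, -1.0, -0.0]]
force: [-0.8, -0.2, -1.1]
opening: 0.37
```

Call:
{"method": "send_rows", "body": {
  "moves": "20 0 3 0 0;20 0 3 0 0;20 0 3 0 0;20 0 3 0 0;20 0 0 0 0;20 0 0 0 0;20 0 0 0 0"
}}

```text
time_s: 11.58
position: [0.5779, 0.1385, 0.1145]
tcp_rot: [[0.984, 0.0, 0.178], [-0.178, -0.0, 0.984], [0.0, -1.0, -0.0]]
force: [-0.3, 0.9, -0.2]
opening: 0.374
```

Call:
{"method": "send_rows", "body": {
  "moves": "20 0 3 0 0;20 0 4 0 0;20 0 4 0 0;20 0 4 0 0;20 0 3 0 0;20 0 2 0 0;20 0 0 0 0;20 0 0 0 0;20 0 0 0 0;20 0 0 0 0"
}}

```text
time_s: 12.42
position: [0.5781, 0.1385, 0.0948]
tcp_rot: [[0.984, 0.001, 0.178], [-0.178, 0.0, 0.984], [0.0, -1.0, 0.0]]
force: [0.4, 0.7, 0.0]
opening: 0.376
```

```bash
python3 - <<'E'
from h import *
p=capture("side");cv2.imwrite("pics/e.png",cv2.resize(p["image"][190:330,150:310],None,fx=3.7,fy=3.7,interpolation=cv2.INTER_CUBIC))
s=read_state();print(np.round(s["position"],4),np.round(s["force"],2))
E
```

```text
[0.578  0.1385 0.0948] [-0.22 -0.21 -0.76]
```

View pics/e.png

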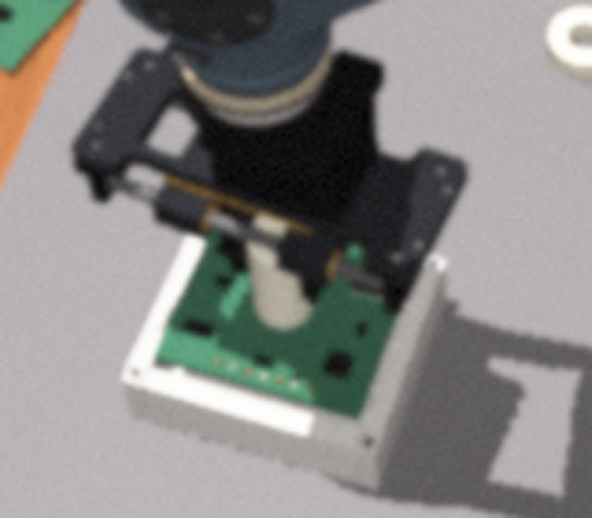

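The sleeve is round the shaft (no shaft visible under the foot at crop (283,325)) and there is no side force. Next I'll feel for the board.

Call:
{"method": "send_rows", "body": {
  "moves": "20 0 2 0 0;20 0 2 0 0;20 0 1 0 0;20 0 1 0 0;20 0 0 0 0;20 0 0 0 0;20 0 0 0 0;20 0 0 0 0"
}}

```text
time_s: 13.13
position: [0.5778, 0.1385, 0.0886]
tcp_rot: [[0.984, -0.0, 0.178], [-0.178, -0.0, 0.984], [-0.0, -1.0, -0.0]]
force: [0.2, -0.3, 0.4]
opening: 0.373
```

Call:
{"method": "send_rows", "body": {
  "moves": "20 0 1 0 0;20 0 1 0 0;20 0 1 0 0;20 0 0 0 0;20 0 0 0 0;20 0 0 0 0;20 0 0 0 0"
}}

```text
time_s: 13.72
position: [0.5778, 0.1385, 0.0862]
tcp_rot: [[0.984, 0.0, 0.178], [-0.178, -0.0, 0.984], [0.0, -1.0, 0.0]]
force: [-2.1, -0.9, 5.6]
opening: 0.372
```

Call:
{"method": "send_rows", "body": {
  "moves": "20 0 1 0 0;20 0 1 0 0;20 0 1 0 0;20 0 1 0 0;20 0 1 0 0;20 0 0 0 0;20 0 0 0 0;20 0 0 0 0;20 0 0 0 0;20 0 0 0 0"
}}

```text
time_s: 14.55
position: [0.5779, 0.1385, 0.0819]
tcp_rot: [[0.984, 0.0, 0.178], [-0.178, -0.0, 0.984], [0.0, -1.0, 0.0]]
force: [-2.6, 0.1, 10.3]
opening: 0.374
```

Call:
{"method": "send_rows", "body": {
  "moves": "20 0 1 0 0;20 0 1 0 0;20 0 1 0 0;20 0 0.5 0 0;20 0 0 0 0;20 0 0 0 0;20 0 0 0 0;20 0 0 0 0;20 0 0 0 0;20 0 0 0 0;20 0 0 0 0;20 0 0 0 0"
}}

```text
time_s: 15.55
position: [0.5779, 0.1385, 0.0788]
tcp_rot: [[0.984, 0.001, 0.178], [-0.178, -0.0, 0.984], [0.001, -1.0, 0.0]]
force: [-2.0, -1.6, 12.7]
opening: 0.372
```

```bash
python3 - <<'E'
from h import *
from scipy.optimize import least_squares
F=[];Z=[]
for k in range(5):
  p=capture("side");s=read_state();F.append(s["force"]);Z.append(s["position"])
  W=cloud(p);g=p["image"].astype(int)
  dx=W[...,0]-.578;dy=W[...,1]-.137
  r=np.hypot(dx,dy)
  grn=(g[...,1]>g[...,2]+25)&(g[...,1]>g[...,0]+10)&(r<.06)&(r>.022)&(W[...,2]<.065)
  a=np.radians(-4.4);u=dx*np.cos(a)+dy*np.sin(a);v=-dx*np.sin(a)+dy*np.cos(a)
  au,av=(np.abs(u),np.abs(v))
  rim=(W[...,2]>.035)&(W[...,2]<.06)&(g.min(-1)>150)&(r<.11)
  print(grn.sum(),np.median(W[grn][:,2]).round(4),rim.sum(),np.median(W[rim][:,2]).round(4))
print(np.mean(F,0).round(2),np.mean(Z,0).round(4))
cv2.imwrite("pics/f.png",cv2.resize(p["image"][190:330,150:310],None,fx=3.7,fy=3.7,interpolation=cv2.INTER_CUBIC))
E
```

```text
1065 0.0458 941 0.0451
1063 0.0459 941 0.0448
1072 0.0459 938 0.0449
1066 0.0458 943 0.0449
1068 0.0459 939 0.045
[-2.78 -0.5  11.96] [0.5779 0.1385 0.0788]
```

View pics/f.png

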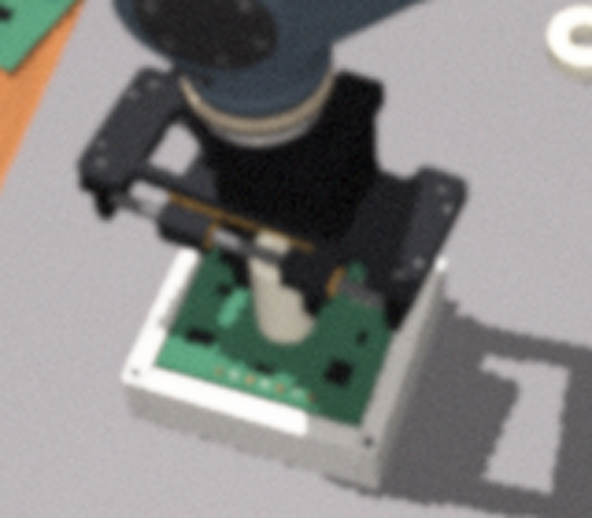

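The board face reads 0.9 mm above the rim, so it is about 9–10 mm down. The force of 12–13 N and the TCP height agree. The sleeve stands upright on the board at crop (287,330).

```bash
python3 -c "
from rig import *
print(hand_in())"
```

```text
the job is handed in; nothing more can be done
None
```

I slid the white sleeve over the guide shaft while the board was still up. I then pressed the board down in 1 mm steps or less, using only the gripped sleeve, and handed in while still holding it there. `hand_in()` gives no verdict, so I can't say how it was judged.

**Board depth:** my last checks just before handing in agreed with each other.
- **Depth camera:** the board face was at 45.9 mm and the rim at about 45.0 mm, so the board was about 9 mm down.
- **Gripper height:** this gave about 9.8 mm down.
- **Wrist force:** it read about 12 N upward, or about 13 N allowing for the roughly 1 N zero offset, which fits the spring value at rim level.

**Side force:** there was a small one of about 2.8 N while pressing. The sleeve looked upright in the last picture.

**Bystanders:** I never reached for the collar, capacitor, screwdriver or blue tube. I did not re-measure their positions at the end. Only the collar showed in the last crop, and it looked unmoved.

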